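# Hook the height master out of its bore and stand it on the measuring stage

### The arm

A 7-joint arm with a two-finger parallel gripper is mounted at the origin on the work surface. World frame = base frame: x ahead of the robot, y to its left, z up, the work surface at z = 0. Lengths are in m, angles in rad, forces in N, time in s.
With the tool pointing down it reaches from about 0.4 to 0.875 m from the base axis. Payload 19.3 kg.
Tool frame: the origin (TCP) lies at the very end of the fingers, on their centre line; the grasp point (between the pads) lies 19 mm behind it; z points along the fingers, y is the direction in which the jaws open and shut (so a half turn about z gives the same grasp; the last joint's range is limited). The gripper opens to 85 mm and grips with 20 to 120 N. Pads are 22 mm wide; open, the fingers measure 114 mm over their backs; the gripper's body (76 mm by 85 mm) begins 54 mm behind the grasp point. The pads swing forward as they close: fully open they stand 13 mm farther back than shut.
Start: joints at [-1.411, 0.521, -0.036, 1.599, 0.021, 1.021, -0.113], TCP at [0.142, 0.609, 0.231] pointing down, gripper open.
Joint ranges: [-2.91, 2.91], [-0.3, 2.13], [-1.5, 1.42], [0.17, 2.43], [-1.26, 4.41], [0.16, 1.93], [-2.52, 2.52]. Speed limits (rad/s): [1.89, 1.89, 2.39, 2.39, 3.01, 3.01, 3.01].

### API

Orientations are given as [roll, pitch, yaw] about the fixed x, y, z axes, in that order (R = Rz(yaw) Ry(pitch) Rx(roll)).
In Python, from workcell import bot, vision, job_done gives the robot as it stands.
- The arm moves only by the tool arm_command, never from a script. Its arguments are lists of equal length, an entry for each row: "gripper": the finger opening in cm, from 0 to 8.54; "slide": the shift along the tool's x, y, z in cm, a list of three; "turn": the turn, a rotation vector about the tool's x, y, z in degrees, a list of three. A call has 1 to 5 rows; each row is the pose to reach, as a shift and turn from the pose commanded when the call began, along the tool's axes at that moment; what a row does not reach only later rows make up. A row lasts 1/8 s, in which the tool goes at most 62.5 mm and 10.7 degrees, less where a joint would pass 70% of its speed; a pose out of reach is approached as far as the arm can. A call with a gripper value outside its range is refused whole. The fingers move at their own pace and stop on an object; "force" is the grip in N (left out, the last holds). Time passes only in rows, so rows that repeat a pose let the fingers close. It gives the time, the measured TCP pose, the force and the opening at its end, in the units of the state.
- bot.observe(): the state, without advancing time (a new reading comes with each control period).
- vision.grab_frame(name): name is "scene" or "top"; returns the picture (480x640x3 uint8, blue, green, red); there is no depth.
- vision.camera_model(name): a dict with "mtx" (3x3 intrinsics, pixels), "T" (4x4, takes a point from camera to world coordinates). Camera axes: x right, y down, z forward; pixel columns grow to the right and rows downward; lengths in m; the calibration is good to about 2 mm. A picture is of the moment at which its call begins. camera_model takes no time and is no camera call.
- job_done(): hands the job in, once; it reports no verdict.
The state is a dict: "clock": time; "qpos": joint angles; "qd": joint speeds; "joint_efforts": joint torques, N m; "position": TCP position; "tool_rot": TCP orientation; "force": force on the tool from outside, world axes, zero at the start; "moment": the same for the moment, N m; "grip_width": finger opening in m.
Only numpy, scipy, OpenCV 4.12 (cv2) and the standard library are available. Lean on these libraries where they do the work, as an engineer would, in place of code of your own. Each camera call takes 0.05 s, during which the arm holds its last target. There are 200 camera calls.

### The job

Take the T-handled hook from its rack, hook the bail of the steel height master that sits deep in the aluminium storage block, and draw it up out of the bore. Lower it gently to stand upright in the middle of the measuring stage's top plate, where the two grooves cross, unhook it, and hang the hook back on its rack by the handle ends. Never touch the master with the gripper, and leave everything else on the bench where it is.

Things in the scene. Friction and masses are not known exactly. Their poses are not given: they have to be found in the camera images.
- hook_tool: Hook tool, 0.22 kg, loose. Handle: black bar 120 x 14 x 20 mm (x, y, z), origin at its centre. From its middle a 7 mm steel shank runs down (-z) into a J in the x-z plane: tip points up, tip axis 20 mm to the +x side of the shank axis; 13 mm gap. Tip top 105.5 mm, J underside 128.5 mm below the origin. Starts hung upright on the rack, its x within 0.03 rad of the rack's x.
- hook_belly (a point): The centre of the bar at the lowest point of the J of the hook tool (steel 7 mm thick), at x = 10 mm, z = -125 mm in the tool's frame; the J's foot is level for 10 mm along x, and a bail rests on it, 3.5 mm above this centre-line.
- rack: Tool rack, fixed. Dark foot plate 130 x 90 x 12 mm, two aluminium uprights 12 mm thick (x), 44 mm wide (y), at x = -43 and +43 mm, 74 mm apart inside. On top of each, 142 mm above the bench, a notch open upwards, 20 mm wide at its foot, about 31 mm at its top (158 mm up). The handle bar lies in both notches along x, its centre 152 mm up. Origin: centre of the underside, z up.
- rack_seat (a point): The point midway between the two notches of the rack at the height of their floors, 142 mm above the bench; axes as the rack. With the tool hung up, the tool's origin is 10 mm above this point.
- block: Storage block, fixed: aluminium, 110 x 110 mm and 120 mm tall, with one round vertical bore 80 mm in diameter and 110 mm deep from the top, in its middle. Origin: centre of the underside, on the bench; the bore floor is 10 mm above the bench.
- bore_mouth (a point): Centre of the mouth of the bore, on the block's top face, 120 mm above the bench.
- master: Steel stepped height master, 0.25 to 0.5 kg, loose, upright on the bore floor within 4 mm of the bore axis. Disc 66 mm across, 14 mm thick; step 42 mm across up to 26 mm; on it a rigid upright bail (flat-topped arch) of 6 mm bar in the y-z plane, legs at y = -15 and +15 mm: opening 24 mm wide, from 26 to 63 mm above the underside; x is the way through. Origin: centre of the underside, z up.
- bail_top (a point): The middle of the bail's arch, on the centre-line of its 6 mm bar, 66 mm above the master's underside; at the start about 44 mm below the bore's mouth.
- stage: Measuring stage, fixed: a black granite plate 190 x 190 x 45 mm carrying a black stage with two micrometer heads and an aluminium top plate 140 x 140 mm, with two dark grooves (level with the surface, nothing to catch on) that cross in its middle. Origin: centre of the granite's underside; the top plate is 97 mm above the bench.
- stage_centre (a point): Centre of the top face of the stage's top plate, where the grooves cross, 97 mm above the bench.
- v_block: Bystander: dark steel V-block, 70 x 60 x about 45 mm; origin centre of the underside.
- square: Bystander: engineer's square lying flat, stock 100 mm, blade 120 mm; origin under the middle of the stock.
- micrometer: Bystander: outside micrometer lying flat, about 140 x 45 mm, up to 18 mm tall; origin in the frame's bow.
- setting_ring: Bystander: steel setting ring, 64 mm across, 22 mm tall; origin centre of the underside.
- bottle: Bystander: white cleaner bottle, 52 mm across, 130 mm tall; origin centre of the underside.
- screwdriver: Bystander: screwdriver lying flat, 170 mm long; origin in its middle.
- caliper: Bystander: caliper lying flat, 200 mm long, 13 mm tall; origin under the middle of the beam.
There are look-alikes about, which are no part of the job. What is shaped like the rack but blue is not meant.

How it is judged:
By the outcome, as a careful person would: the job done as asked, in the order asked, and still so for the second after the job is handed in, with the robot touching nothing.
It also fails if it takes over 72 s, if anything falls off the work surface, if the arm or the gripper's body presses on something with over 40 N, if the wrist force passes 120 N, or if a joint passes its speed limit or range.

## Working session

There is one attempt and no reset: what is moved stays moved. The work goes in short steps, Python scripts to look and compute and a tool call to move; the robot and the scene stay as the last step left them, time stands still between calls to the robot, and variables do not carry over. Pictures are saved under pics/ and viewed, about 8 in all and at most 12, crops included, and the job is handed in when it is done.

Besides the shell and the picture viewer there is one more tool, called after ">>>" as name(argument=value, ...) on one line, values as JSON. arm_command: Moves the arm, as the interface text tells. Its arguments: {"type":"object","properties":{"gripper":{"type":"array","items":{"type":"number"}},"slide":{"type":"array","items":{"type":"array","items":{"type":"number"}}},"turn":{"type":"array","items":{"type":"array","items":{"type":"number"}}},"force":{"type":"number"}},"required":["gripper","slide","turn"]}

```bash
mkdir -p pics; python3 - <<'E'
from workcell import bot, vision
import cv2,numpy as np
np.set_printoptions(precision=4,suppress=True)
for n in("scene","top"):
    f=vision.grab_frame(n); cv2.imwrite(f"pics/{n}0.png",f); m=vision.camera_model(n); print(n,m["mtx"],m["T"])
print(bot.observe())
E
```

```text
scene [[482.9023   0.     324.9056]
 [  0.     482.9023 236.2798]
 [  0.       0.       1.    ]] [[-0.0323  0.6656 -0.7456  1.2766]
 [ 0.9994  0.0116 -0.0329  0.0483]
 [-0.0132 -0.7462 -0.6656  0.7632]
 [ 0.      0.      0.      1.    ]]
top [[554.7687   0.     317.5864]
 [  0.     554.7687 236.3233]
 [  0.       0.       1.    ]] [[-0.006  -0.9948  0.1014  0.4386]
 [-0.9995  0.0027 -0.0324  0.0183]
 [ 0.032  -0.1015 -0.9943  1.2962]
 [ 0.      0.      0.      1.    ]]
{'clock': 0.1, 'qpos': array([-1.4112,  0.5219, -0.0363,  1.5999,  0.0212,  1.0211, -0.1128]), 'qd': array([-0.0007, -0.0014, -0.0002, -0.0005,  0.0003, -0.0004,  0.0014]), 'joint_efforts': array([  0.0038, -92.8487,   1.9843, -37.0535,   0.0182,   0.0052,
        -0.    ]), 'position': array([0.1423, 0.6083, 0.2308]), 'tool_rot': array([-3.1406,  0.0001,  2.9117]), 'force': array([ 0.2834,  0.637 , -0.1498]), 'moment': array([ 0.0556, -0.0476, -0.0387]), 'grip_width': 0.08561408627980341}
```

View pics/scene0.png

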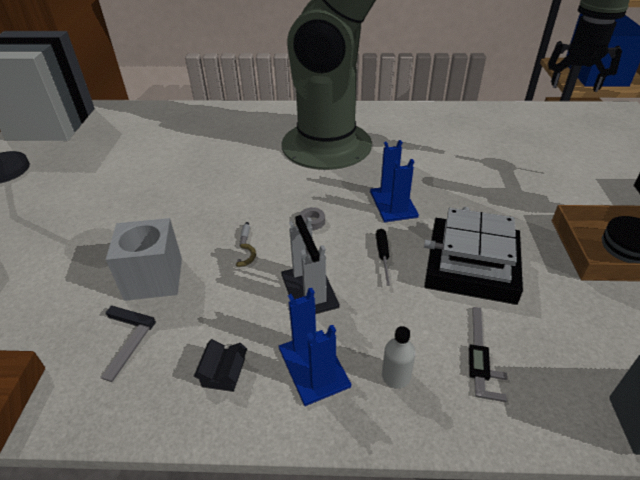

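View pics/top0.png

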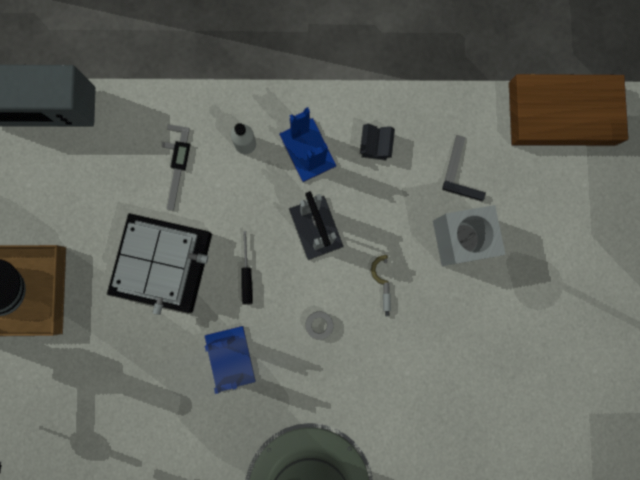

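Candidates for the rack: grey/dark at top (318,222) / scene (310,265), carrying the black handle; blue ones at top (307,145) and (230,360), which are decoys. I choose the grey one and check it in a close crop.

```bash
python3 - <<'E'
import cv2,numpy as np
t=cv2.imread("pics/top0.png");s=cv2.imread("pics/scene0.png")
c=lambda im,x,y,w,h,k:cv2.resize(im[y:y+h,x:x+w],(w*k,h*k),interpolation=cv2.INTER_CUBIC)
A=c(t,280,180,80,90,5)[:300*2];B=c(t,425,195,90,75,4);S=c(s,270,205,80,110,5)
im=np.zeros((600,800,3),np.uint8)
im[:450,:400]=A
S=c(s,280,210,66,100,4);im[:400,410:674]=S
im[400:600,400:640]=c(t,435,200,80,67,3)[:200]
im[450:600,0:380]=c(s,105,215,95,75,4)[:150,:380]
im=np.clip(im.astype(float)*1.6,0,255).astype(np.uint8)
cv2.imwrite("pics/c1.png",im)
E
```

```text
(no output)
```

View pics/c1.png

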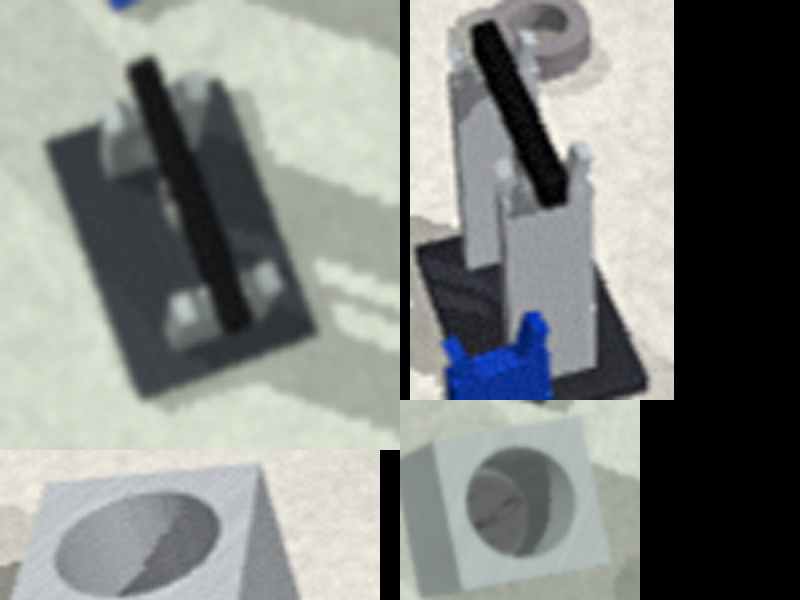

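Grey rack at top (318,222) confirmed: black handle in its notches, a bright bit of J seen left of the handle towards its far end (so tool +x points to world +x, up in the top image). The master is visible in the bore at top crop (495,510). Now I measure.

```bash
cat > h.py <<'E'
from workcell import bot, vision
import cv2,numpy as np
np.set_printoptions(precision=4,suppress=True)
def ray(n,p):
    m=vision.camera_model(n);d=m["T"][:3,:3]@np.linalg.inv(m["mtx"])@[p[0],p[1],1.];return m["T"][:3,3],d
def onz(n,p,z):
    o,d=ray(n,p);return o+d*(z-o[2])/d[2]
def proj(n,P):
    m=vision.camera_model(n);q=np.linalg.inv(m["T"])@np.r_[P,1];q=m["mtx"]@q[:3];return q[:2]/q[2]
def box(mask,off=(0,0)):
    n,l,s,c=cv2.connectedComponentsWithStats(mask.astype(np.uint8));i=1+s[1:,4].argmax()
    r=cv2.minAreaRect(np.argwhere(l==i)[:,::-1].astype(np.float32));return s[i,4],cv2.boxPoints(r)+np.array(off)
E
python3 - <<'E'
from h import *
t=cv2.imread("pics/top0.png");s=cv2.imread("pics/scene0.png")
def rep(n,im,x,y,w,h,thr,z):
    a,b=box(im[y:y+h,x:x+w].max(2)<thr,(x,y)); print(n,a,b.tolist())
    e=sorted([(np.linalg.norm(b[i]-b[(i+1)%4]),i) for i in range(4)])
    m=[(b[i]+b[(i+1)%4])/2 for _,i in e[:2]]
    P=[onz(n,p,z) for p in m];print("ends",P,"mid",(P[0]+P[1])/2,"len",np.linalg.norm(P[0]-P[1]),"yaw",np.degrees(np.arctan2(*(P[0]-P[1])[1::-1])))
for th in(20,26): rep("top",t,300,185,40,65,th,.162)
for th in(20,26): rep("scene",s,285,205,40,60,th,.162)
# stage top plate: bright region
g=cv2.cvtColor(t,cv2.COLOR_BGR2GRAY)
x,y=110,210;a,b=box(g[y:y+100,x:x+95]>np.percentile(g[y:y+100,x:x+95],60),(x,y));print("stage",a,b.tolist(),[onz("top",p,.097) for p in b])
for p in((151.5,262),): print("cross",onz("top",p,.097))
print("block px check", onz("top",(435+(521-400)/3,200+(502-400)/3),.12), "cross scene",onz("scene",(482,234),.097))
out=np.zeros((600,800,3),np.uint8)
c=t[210:260,450:500].astype(float); c=np.clip(c*2.2-60,0,255).astype(np.uint8)
out[:500,:500]=cv2.resize(c,(500,500),interpolation=cv2.INTER_CUBIC)
out[:300,500:800]=cv2.resize(t[232:292,120:180],(300,300),interpolation=cv2.INTER_CUBIC)
out[300:540,500:740]=cv2.resize(s[210:258,455:503],(240,240),interpolation=cv2.INTER_CUBIC)
cv2.imwrite("pics/c2.png",out)
E
```

```text
top 286 [[305.906457901001, 193.73274040222168], [311.6525592803955, 191.72160148620605], [329.93986320495605, 243.97103881835938], [324.1937618255615, 245.982177734375]]
ends [array([ 0.6451, -0.001 ,  0.162 ]), array([ 0.5363, -0.038 ,  0.162 ])] mid [ 0.5907 -0.0195  0.162 ] len 0.11490676031845146 yaw 18.82829227008724
top 334 [[304.3801956176758, 193.9980182647705], [311.0336608886719, 191.46336555480957], [331.07326889038086, 244.06732940673828], [324.41980361938477, 246.60198211669922]]
ends [array([0.6451, 0.0013, 0.162 ]), array([ 0.5356, -0.0394,  0.162 ])] mid [ 0.5903 -0.0191  0.162 ] len 0.116812747040316 yaw 20.38978416589446
scene 357 [[292.5656909942627, 218.06934547424316], [300.0656909942627, 214.56934547424316], [320.50365447998047, 258.3649673461914], [313.00365257263184, 261.8649673461914]]
ends [array([ 0.5452, -0.0394,  0.162 ]), array([0.6668, 0.0062, 0.162 ])] mid [ 0.606  -0.0166  0.162 ] len 0.12987568024433643 yaw -159.42448347768195
scene 371 [[292.8561611175537, 217.8835620880127], [300.84246253967285, 214.25342559814453], [321.0136947631836, 258.63014221191406], [313.0273952484131, 262.2602767944336]]
ends [array([0.6676, 0.0067, 0.162 ]), array([ 0.5444, -0.0384,  0.162 ])] mid [ 0.606  -0.0158  0.162 ] len 0.13122367080113886 yaw 20.131256560199972
stage 1301 [[110.0, 272.99999237060547], [110.0, 210.0], [203.99998474121094, 210.0], [203.99998474121094, 272.99999237060547]] [array([0.4834, 0.4229, 0.097 ]), array([0.6192, 0.4272, 0.097 ]), array([0.619 , 0.2255, 0.097 ]), array([0.4825, 0.2235, 0.097 ])]
cross [0.5065 0.3357 0.097 ]
block px check [ 0.5626 -0.3598  0.12  ] cross scene [0.5175 0.3405 0.097 ]
```

View pics/c2.png

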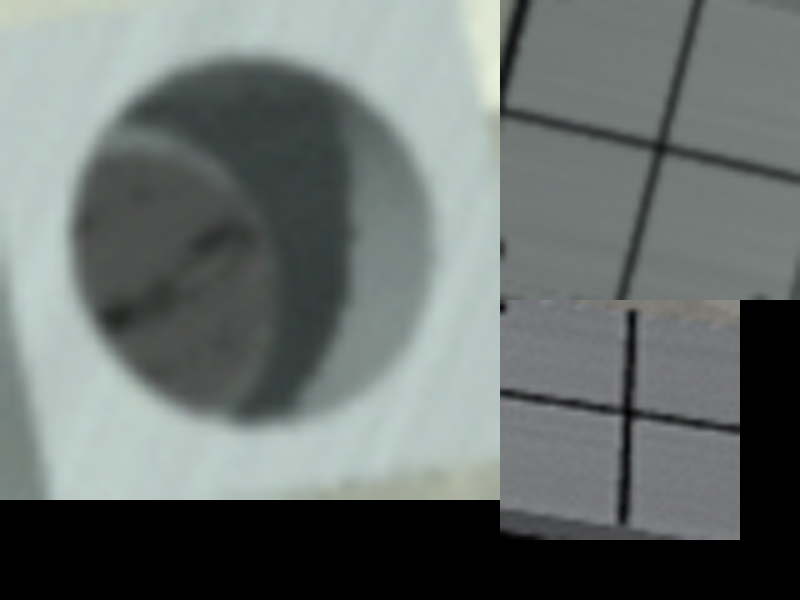

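```bash
python3 - <<'E'
from h import *
for nm,a,b in(("cross",(151.8,261.2),(480.4,232.1)),("bore",(474.9,233.4),(138.8,238.1)),("farend",(308.3-.8,192.2),(297,215.7))):
    o1,d1=ray("top",a);o2,d2=ray("scene",b)
    A=np.c_[d1,-d2];k=np.linalg.lstsq(A,o2-o1,rcond=None)[0];p=o1+d1*k[0];q=o2+d2*k[1];print(nm,p,q)
    z={"cross":.097,"bore":.12,"farend":.162}[nm];print("  onz",onz("top",a,z),onz("scene",b,z))
t=np.mean([vision.grab_frame("top").astype(float) for _ in range(10)],0)
np.save("t.npy",t)
c=t[212:248,454:490];lo,hi=np.percentile(c[6:30,3:22],[1,99]);print(lo,hi)
c=np.clip((c-lo)/(hi-lo)*255,0,255).astype(np.uint8)
B=onz("top",(474.9,233.4),.12)
for dz,nm in((.024,"disc"),(.036,"step"),(.079,"bail")): print(nm,(proj("top",np.r_[B[:2],dz])-[454,212]+.5)*16)
cv2.imwrite("pics/c3.png",cv2.resize(c,None,fx=16,fy=16,interpolation=cv2.INTER_CUBIC))
E
```

```text
cross [0.5084 0.336  0.0937] [0.5089 0.3394 0.0947]
  onz [0.5083 0.3351 0.097 ] [0.5116 0.3384 0.097 ]
bore [ 0.5643 -0.36    0.1167] [ 0.5641 -0.3593  0.1164]
  onz [ 0.5639 -0.359   0.12  ] [ 0.568 -0.357  0.12 ]
farend [0.6326 0.0028 0.2365] [ 0.6353 -0.0273  0.2375]
  onz [0.6462 0.0017 0.162 ] [ 0.5433 -0.0382  0.162 ]
50.534 117.93299999999999
disc [135.0241 420.9388]
step [159.252  412.6977]
bail [249.9121 381.8597]
```

View pics/c3.png

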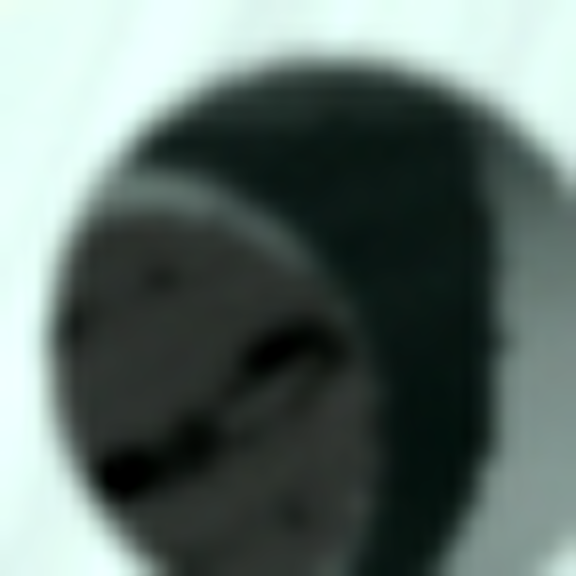

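Picture: the bail arch runs in the crop from about (340,350) to (150,460), with dark legs falling away to the lower left. Its plane's normal (master x) is at yaw ≈ 29°, arch centre about (245,408). The handle is at yaw ≈ 20°, centre ≈ (0.592,-0.020). Now moving.

```bash
cat >> h.py <<'E'
from scipy.spatial.transform import Rotation as Ro
def go(P,yaw):
    s=bot.observe();R=Ro.from_euler('xyz',s["tool_rot"]);T=Ro.from_euler('xyz',[np.pi,0,np.radians(yaw)])
    print("slide cm",R.inv().apply(np.array(P)-s["position"])*100,"turn",(R.inv()*T).as_rotvec(degrees=True))
E
python3 -c "
from h import *
go((.592,-.02,.27),20)"
```

```text
slide cm [-58.0984 -50.9619  -3.8684] turn [  0.0001   0.0019 146.834 ]
```

>>> arm_command(gripper=[8.5,8.5,8.5,8.5,8.5], slide=[[0,0,-4],[-58.1,-51,-4],[-58.1,-51,-4],[-58.1,-51,-4],[-58.1,-51,-4]], turn=[[0,0,10],[0,0,20],[0,0,30],[0,0,40],[0,0,50]])

```text
clock: 1.23
position: [0.2887, 0.4034, 0.2715]
tool_rot: [3.141, -0.001, 2.033]
force: [1.1, 0.2, -0.3]
grip_width: 0.0849
```

```bash
python3 -c "
from h import *
go((.592,-.02,.27),20);print(bot.observe()['qpos'])"
```

```text
slide cm [-51.4281   8.248    0.1313] turn [-0.0044 -0.0456 96.5012]
[-1.2475  0.2732  0.2207  1.8926 -0.0713  0.9826 -0.5327]
```

>>> arm_command(gripper=[8.5,8.5,8.5,8.5,8.5], slide=[[-51.4,8.2,0],[-51.4,8.2,0],[-51.4,8.2,0],[-51.4,8.2,0],[-51.4,8.2,0]], turn=[[0,0,10],[0,0,20],[0,0,30],[0,0,40],[0,0,50]])

```text
clock: 1.85
position: [0.4719, 0.1504, 0.2717]
tool_rot: [3.141, -0.001, 1.161]
force: [1.1, 1.2, 0.7]
grip_width: 0.0848
```

```bash
python3 -c "
from h import *
go((.592,-.02,.27),20);print(bot.observe()['qpos'])"
```

```text
slide cm [-10.8499  17.8003   0.1656] turn [-0.0017 -0.0606 46.5307]
[-0.8529  0.2986  0.5352  1.9055 -0.1817  0.984  -0.6457]
```

>>> arm_command(gripper=[8.5,8.5,8.5,8.5,8.5], slide=[[-10.8,17.8,0],[-10.8,17.8,0],[-10.8,17.8,0],[-10.8,17.8,0],[-10.8,17.8,0]], turn=[[0,0,10],[0,0,20],[0,0,30],[0,0,40],[0,0,46.5]])

```text
clock: 2.48
position: [0.5927, -0.0194, 0.2711]
tool_rot: [3.141, 0.0, 0.348]
force: [-0.3, 0.4, 0.4]
grip_width: 0.0847
```

```bash
python3 - <<'E'
from h import *
go((.592,-.02,.133),20);print(bot.observe()['qpos'])
s=vision.grab_frame("scene");print([proj("scene",bot.observe()['position'])])
t=vision.grab_frame("top")
o=np.zeros((480,800,3),np.uint8);o[:,:400]=cv2.resize(s[120:312,220:380],(400,480));o[:,400:]=cv2.resize(t[140:332,240:400],(400,480))
cv2.imwrite("pics/d1.png",o)
E
```

```text
slide cm [-0.0776  0.0244 13.8077] turn [ 0.0581  0.0249 -0.0889]
[-0.5633  0.5303  0.7435  1.6682 -0.3932  1.0988 -0.9296]
[array([303.0719, 185.1659])]
```

View pics/d1.png

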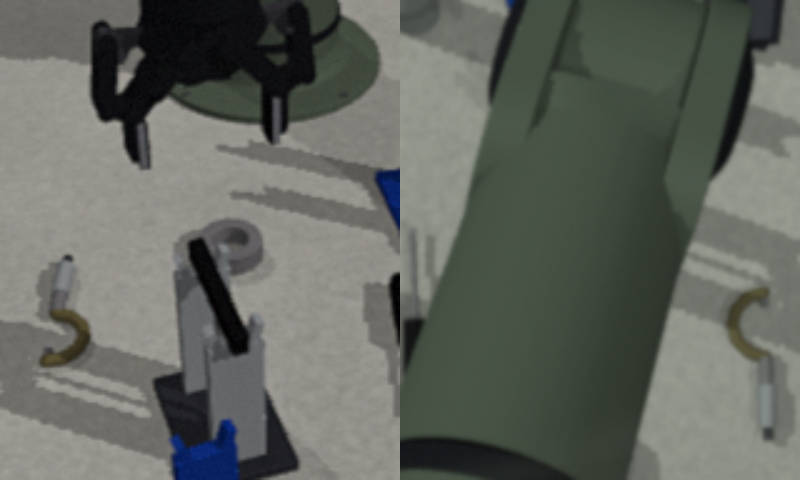

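Fingers straddle the handle symmetrically in the scene view; the arm hides the top view. Descending to grasp.

>>> arm_command(gripper=[8.5,8.5,8.5,8.5,8.5], slide=[[0,0,5],[0,0,10],[0,0,12],[0,0,13.8],[0,0,13.8]], turn=[[0,0,0],[0,0,0],[0,0,0],[0,0,0],[0,0,0]])

```text
clock: 3.2
position: [0.5918, -0.0171, 0.1327]
tool_rot: [-3.141, 0.001, 0.356]
force: [-0.8, 0.2, -0.3]
grip_width: 0.085
```

>>> arm_command(gripper=[5,3,2,1.6,1.4], slide=[[0,0,0],[0,0,0],[0,0,0],[0,0,0],[0,0,0]], turn=[[0,0,0],[0,0,0],[0,0,0],[0,0,0],[0,0,0]], force=20)

```text
clock: 3.82
position: [0.5922, -0.0174, 0.1334]
tool_rot: [3.141, -0.0, 0.355]
force: [1.2, -1.6, 1.1]
grip_width: 0.0138
```

>>> arm_command(gripper=[0.8,0.8,0.8], slide=[[0,0,0],[0,0,0],[0,0,0]], turn=[[0,0,0],[0,0,0],[0,0,0]], force=70)

```text
clock: 4.2
position: [0.5922, -0.0174, 0.1336]
tool_rot: [3.142, -0.0, 0.355]
force: [-1.6, -0.8, 6.2]
grip_width: 0.0126
```

```bash
python3 - <<'E'
from h import *
r=[]
for _ in range(4):
    vision.grab_frame("scene");s=bot.observe();r.append(np.r_[s["position"],s["tool_rot"],s["force"],s["grip_width"]])
print(np.array(r))
cv2.imwrite("pics/grasp.png",vision.grab_frame("scene"))
E
```

```text
[[ 0.5922 -0.0174  0.1335  3.1416 -0.0002  0.3548 -1.8794  0.1386  6.4057
   0.0129]
 [ 0.5922 -0.0174  0.1336  3.1416 -0.0002  0.3548 -1.6466  0.4154  6.0223
   0.0131]
 [ 0.5922 -0.0174  0.1336  3.1415 -0.0003  0.3548 -2.0268 -0.0893  4.9685
   0.0129]
 [ 0.5922 -0.0174  0.1336  3.1415 -0.0003  0.3548 -1.2983 -0.9439  5.4498
   0.0127]]
```

>>> arm_command(gripper=[0.8,0.8,0.8,0.8,0.8], slide=[[0,0,-1],[0,0,-5],[0,0,-10],[0,0,-16],[0,0,-16]], turn=[[0,0,0],[0,0,0],[0,0,0],[0,0,0],[0,0,0]])

```text
clock: 5.08
position: [0.5935, -0.0178, 0.2977]
tool_rot: [3.14, -0.006, 0.355]
force: [-0.1, 0.1, -2.0]
grip_width: 0.0129
```

```bash
python3 - <<'E'
from h import *
s=vision.grab_frame("scene");o=bot.observe();print(o)
R=Ro.from_euler('xyz',[0,0,o["tool_rot"][2]])
O=o["position"]+[0,0,.019]
for nm,p in(("origin",(0,0,0)),("near end top",(.06,0,.01)),("near end bot",(.06,0,-.01)),("far end top",(-.06,0,.01)),("belly",(.01,0,-.1285)),("tip",(.02,0,-.1055))): print(nm,(proj("scene",O+R.apply(p))-[230,90]+.5)*5)
cv2.imwrite("pics/d2.png",cv2.resize(s[90:210,230:390],None,fx=5,fy=5,interpolation=cv2.INTER_CUBIC))
go((.565,-.359,.31),29)
E
```

```text
{'clock': 5.125, 'qpos': array([-0.5781,  0.5066,  0.7605,  1.6402, -0.3773,  1.1444, -0.9385]), 'qd': array([ 0.008 ,  0.0416, -0.0271,  0.0463, -0.0116, -0.0222,  0.0096]), 'joint_efforts': array([  0.2327, -83.0283,  18.9223, -40.9402,   0.3635,   0.5686,
        -0.2366]), 'position': array([ 0.5926, -0.0173,  0.2951]), 'tool_rot': array([ 3.1413, -0.0029,  0.355 ]), 'force': array([ 0.0057,  0.5918, -3.5548]), 'moment': array([-0.0133,  0.0453, -0.0186]), 'grip_width': 0.012718418791284537}
origin [365.038  373.8798]
near end top [417.6739 446.3901]
near end bot [419.5185 497.8153]
far end top [315.1852 260.4715]
belly [388.1387 682.9409]
tip [393.8225 651.3253]
slide cm [-14.4542  31.0802  -1.5202] turn [ 0.0302 -0.1642 -8.6623]
```

View pics/d2.png

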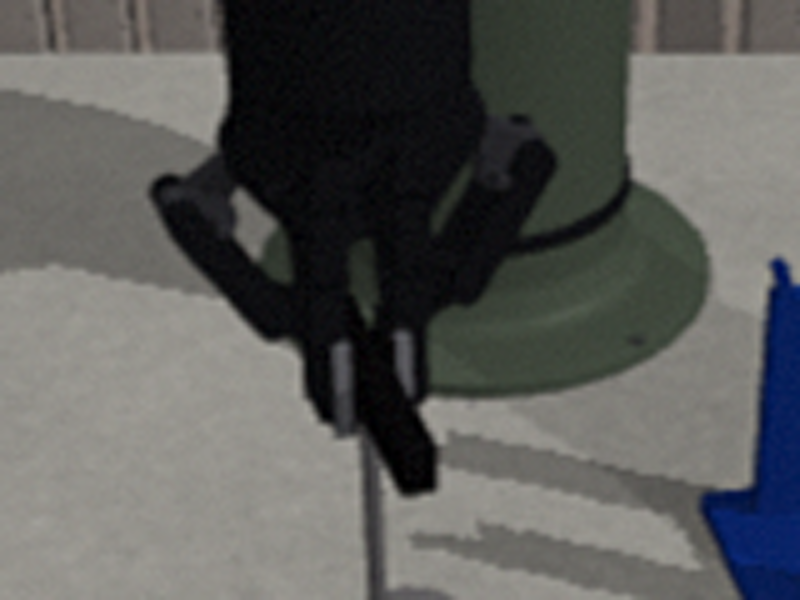

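The handle is gripped at its middle, near end at crop (418,493) vs predicted (419,498): origin about 2 mm towards the robot from the TCP. Moving over the block.

```bash
python3 -c "
from h import *
go((.5377,-.3737,.295),29)"
```

```text
slide cm [-17.5292  31.5092  -0.029 ] turn [ 0.0302 -0.1642 -8.6623]
```

>>> arm_command(gripper=[0.8,0.8,0.8,0.8,0.8], slide=[[-3,5,0],[-6,10,0],[-9,15,0],[-12,20,0],[-14,25,0]], turn=[[0,0,-2],[0,0,-4],[0,0,-6],[0,0,-8.7],[0,0,-8.7]])

```text
clock: 5.75
position: [0.5464, -0.3019, 0.2922]
tool_rot: [-3.14, 0.001, 0.507]
force: [0.9, 0.0, -2.5]
grip_width: 0.0131
```

```bash
python3 -c "
from h import *
go((.5377,-.3737,.255),29)"
```

```text
slide cm [-4.2414  5.8575  3.7166] turn [-0.1037  0.0538  0.0408]
```

>>> arm_command(gripper=[0.8,0.8,0.8,0.8,0.8], slide=[[-1.5,2,0],[-3,4,1],[-4.2,5.8,3],[-4.2,5.8,3.7],[-4.2,5.8,3.7]], turn=[[0,0,0],[0,0,0],[0,0,0],[0,0,0],[0,0,0]])

```text
clock: 6.38
position: [0.5389, -0.3705, 0.2552]
tool_rot: [-3.14, 0.001, 0.507]
force: [-0.1, 0.1, -2.1]
grip_width: 0.0131
```

```bash
python3 - <<'E'
from h import *
s=vision.grab_frame("scene");o=bot.observe();print(o["position"],o["tool_rot"])
R=Ro.from_euler('xyz',[0,0,o["tool_rot"][2]])
O=o["position"]+[0,0,.0184]+R.apply([-.002,0,0])
for nm,p in(("near end bot",(.06,0,-.01)),("belly",(.01,0,-.1285)),("tip",(.02,0,-.1055))): print(nm,(proj("scene",O+R.apply(p))-[80,150]+.5)*5)
print("bore axis pred",(proj("scene",[.566,-.358,.12])-[80,150]+.5)*5)
cv2.imwrite("pics/d3.png",cv2.resize(s[150:270,80:240],None,fx=5,fy=5,interpolation=cv2.INTER_CUBIC))
E
```

```text
[ 0.5393 -0.3706  0.256 ] [-3.1406  0.0003  0.5074]
near end bot [207.6556 182.2526]
belly [272.6638 358.5408]
tip [261.3945 328.0124]
bore axis pred [295.6927 439.5862]
```

View pics/d3.png

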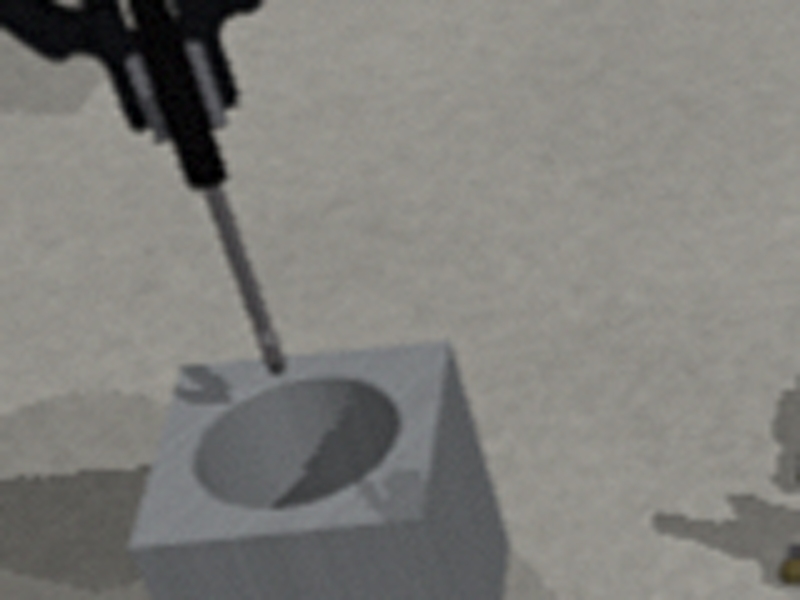

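Hook end at crop (278,371), bore ellipse centre (297,443), about where predicted; the hook looks ~5 mm further along +x than wanted. I correct and go in just above the bail, then feel for the wall.

>>> arm_command(gripper=[0.8,0.8,0.8,0.8,0.8], slide=[[-0.4,0.2,0],[-0.4,0.2,2],[-0.4,0.2,4],[-0.4,0.2,5.7],[-0.4,0.2,5.7]], turn=[[0,0,0],[0,0,0],[0,0,0],[0,0,0],[0,0,0]])

```text
clock: 7.05
position: [0.5362, -0.3747, 0.198]
tool_rot: [-3.14, 0.001, 0.507]
force: [-0.0, 0.8, -2.2]
grip_width: 0.0126
```

```bash
cat > st.py <<'E'
from h import *
vision.camera_model("top")
def st():
    f=[]
    for _ in range(3):
        vision.grab_frame("scene");s=bot.observe();f.append(np.r_[s["force"],s["moment"]])
    R=Ro.from_euler('xyz',s["tool_rot"]);f=np.mean(f,0)
    print("t",s["clock"],"P",s["position"],s["tool_rot"],"Ftool",R.inv().apply(f[:3]),"Mtool",R.inv().apply(f[3:]),"w",s["grip_width"])
    # position relative to bore est. along/lateral yaw29
    d=s["position"][:2]-[.566,-.358];u=np.array([.875,.485]);print("along",d@u*1e3,"lat",d@np.array([-u[1],u[0]])*1e3,"Jz",s["position"][2]-.110)
st()
E
python3 st.py
```

```text
t 7.2 P [ 0.5368 -0.3755  0.1999] [ 3.1408 -0.0003  0.5066] Ftool [ 0.1443 -0.1299  1.926 ] Mtool [-0.0023 -0.0169 -0.017 ] w 0.012831891279717513
along -34.01255855028724 lat -1.1274560915159118 Jz 0.0899444512859316
```

>>> arm_command(gripper=[0.8,0.8,0.8], slide=[[-0.15,0,0],[-0.3,0,0],[-0.3,0,0]], turn=[[0,0,0],[0,0,0],[0,0,0]])

```text
clock: 7.58
position: [0.5339, -0.3768, 0.1995]
tool_rot: [3.141, -0.0, 0.506]
force: [-0.7, -0.2, -2.5]
grip_width: 0.0131
```

```bash
python3 st.py
```

```text
t 7.725 P [ 0.534  -0.3766  0.1994] [ 3.1415 -0.0001  0.5067] Ftool [ 0.5712 -0.4159  2.4807] Mtool [ 0.0007 -0.0117  0.0227] w 0.013089191115652947
along -36.99645961299351 lat -0.7586937708879034 Jz 0.0893772574170915
```

>>> arm_command(gripper=[0.8,0.8,0.8], slide=[[-0.15,0,0],[-0.3,0,0],[-0.3,0,0]], turn=[[0,0,0],[0,0,0],[0,0,0]])

```text
clock: 8.1
position: [0.5313, -0.3781, 0.1993]
tool_rot: [3.142, -0.0, 0.507]
force: [0.8, -0.3, -1.8]
grip_width: 0.013
```

```bash
python3 st.py
```

```text
t 8.25 P [ 0.5314 -0.3781  0.1993] [3.1416 0.     0.5067] Ftool [ 0.4325 -0.176   1.7653] Mtool [0.0032 0.0794 0.0017] w 0.012704580488183055
along -40.06051864992855 lat -0.7736616510081729 Jz 0.0892932838113062
```

>>> arm_command(gripper=[0.8,0.8,0.8], slide=[[-0.1,0,0],[-0.2,0,0],[-0.2,0,0]], turn=[[0,0,0],[0,0,0],[0,0,0]])

```text
clock: 8.62
position: [0.5302, -0.3786, 0.1993]
tool_rot: [3.141, -0.001, 0.507]
force: [5.4, 2.9, -3.1]
grip_width: 0.0131
```

```bash
python3 st.py
```

```text
t 8.775 P [ 0.5302 -0.3787  0.1993] [ 3.1414 -0.0009  0.5072] Ftool [5.0611 0.3623 2.9089] Mtool [-0.0845  1.5578  0.0174] w 0.01260909528247847
along -41.37760788278515 lat -0.7188887953335776 Jz 0.08933591260153516
```

Wall felt at shank axis −36.5 mm. Back off 3.5 mm and descend beside the bail.

>>> arm_command(gripper=[0.8,0.8,0.8,0.8,0.8], slide=[[0.35,0,0],[0.35,0,0.5],[0.35,0,1.2],[0.35,0,2],[0.35,0,2]], turn=[[0,0,0],[0,0,0],[0,0,0],[0,0,0],[0,0,0]])

```text
clock: 9.4
position: [0.5323, -0.3772, 0.1784]
tool_rot: [-3.141, 0.001, 0.507]
force: [-0.5, 0.0, -2.4]
grip_width: 0.0128
```

```bash
python3 st.py
```

```text
t 9.55 P [ 0.5327 -0.3775  0.1794] [3.1414 0.     0.5067] Ftool [-0.2898  0.0874  2.1755] Mtool [-0.02    0.0113 -0.0289] w 0.013024883129014522
along -38.59485814005677 lat -0.8832544463670753 Jz 0.06944574869021473
```

Free of contact below the arch top. Continue.

>>> arm_command(gripper=[0.8,0.8,0.8,0.8,0.8], slide=[[0,0,0.6],[0,0,1.2],[0,0,1.8],[0,0,2.4],[0,0,2.4]], turn=[[0,0,0],[0,0,0],[0,0,0],[0,0,0],[0,0,0]])

```text
clock: 10.18
position: [0.5325, -0.3772, 0.1547]
tool_rot: [-3.141, 0.0, 0.507]
force: [-0.3, 0.1, -2.2]
grip_width: 0.0131
```

```bash
python3 st.py
```

```text
t 10.325 P [ 0.5328 -0.3774  0.1555] [ 3.1413 -0.0001  0.5067] Ftool [0.3603 0.1105 1.8636] Mtool [ 0.0166  0.015  -0.0055] w 0.012890107890649868
along -38.51368431840312 lat -0.882399638406816 Jz 0.0455072545845354
```

>>> arm_command(gripper=[0.8,0.8,0.8,0.8,0.8], slide=[[0.2,-0.1,0.1],[0.5,-0.15,0.1],[0.8,-0.15,0.1],[1.1,-0.15,0.1],[1.1,-0.15,0.1]], turn=[[0,0,0],[0,0,0],[0,0,0],[0,0,0],[0,0,0]])

```text
clock: 10.95
position: [0.5418, -0.3705, 0.1543]
tool_rot: [3.142, -0.0, 0.507]
force: [-0.2, 0.9, -1.9]
grip_width: 0.0129
```

```bash
python3 st.py
```

```text
t 11.1 P [ 0.5415 -0.3708  0.1543] [3.1416 0.0001 0.5065] Ftool [-0.4034 -0.6846  2.1343] Mtool [ 0.0104 -0.0268 -0.016 ] w 0.013145185722489615
along -27.682486753391174 lat 0.7157407704831611 Jz 0.044322271902041424
```

>>> arm_command(gripper=[0.8,0.8,0.8,0.8,0.8], slide=[[0.3,0,0],[0.6,0,0],[0.9,0,0],[1.05,0,0],[1.05,0,0]], turn=[[0,0,0],[0,0,0],[0,0,0],[0,0,0],[0,0,0]])

```text
clock: 11.72
position: [0.5508, -0.3655, 0.1543]
tool_rot: [3.142, 0.0, 0.507]
force: [-0.7, -1.0, -2.2]
grip_width: 0.013
```

```bash
python3 st.py
```

```text
t 11.875 P [ 0.5506 -0.3657  0.1543] [3.1416 0.0001 0.5065] Ftool [ 0.0828 -0.1119  1.9086] Mtool [0.0267 0.013  0.0152] w 0.01303237366668794
along -17.1738959568613 lat 0.733746362923015 Jz 0.04430567722481564
```

>>> arm_command(gripper=[0.8,0.8,0.8,0.8,0.8], slide=[[0,0,-1.2],[0,0,-1.8],[0,0,-2.2],[0,0,-2.5],[0,0,-2.8]], turn=[[0,0,0],[0,0,0],[0,0,0],[0,0,0],[0,0,0]])

```text
clock: 12.5
position: [0.5506, -0.3654, 0.1822]
tool_rot: [-3.141, 0.0, 0.507]
force: [-0.9, -0.4, -5.5]
grip_width: 0.0128
```

```bash
python3 st.py
```

```text
t 12.65 P [ 0.5507 -0.3656  0.1822] [-3.1415  0.0001  0.5067] Ftool [0.1701 0.3329 5.7388] Mtool [-0.0451 -0.0569  0.0005] w 0.012880435136954846
along -17.04970382904026 lat 0.7801382206033347 Jz 0.07224793595718738
```

Weight rose by 3.7 N: the master hangs on the hook. Drawing it up.

>>> arm_command(gripper=[0.8,0.8,0.8,0.8,0.8], slide=[[0.1,0,-0.8],[0.2,0,-1.8],[0.3,0,-3],[0.3,0,-4.2],[0.3,0,-5.4]], turn=[[0,0,0],[0,0,0],[0,0,0],[0,0,0],[0,0,0]])

```text
clock: 13.28
position: [0.5534, -0.3642, 0.2373]
tool_rot: [3.141, -0.0, 0.507]
force: [0.7, 0.6, -5.0]
grip_width: 0.0129
```

>>> arm_command(gripper=[0.8,0.8,0.8,0.8,0.8], slide=[[0,0,-1.5],[0,0,-3],[0,0,-4.5],[0,0,-6],[0,0,-7]], turn=[[0,0,0],[0,0,0],[0,0,0],[0,0,0],[0,0,0]])

```text
clock: 13.9
position: [0.5534, -0.3643, 0.3074]
tool_rot: [3.141, -0.0, 0.507]
force: [0.4, 0.3, -6.1]
grip_width: 0.0132
```

>>> arm_command(gripper=[0.8,0.8,0.8,0.8,0.8], slide=[[0,0,-1.5],[0,0,-3],[0,0,-4],[0,0,-4.5],[0,0,-4.5]], turn=[[0,0,0],[0,0,0],[0,0,0],[0,0,0],[0,0,0]])

```text
clock: 14.52
position: [0.5534, -0.3641, 0.3514]
tool_rot: [3.142, -0.0, 0.507]
force: [0.7, -0.0, -4.9]
grip_width: 0.013
```

```bash
python3 - <<'E'
from h import *
import st
s=vision.grab_frame("scene");o=bot.observe()
R=Ro.from_euler('xyz',[0,0,o["tool_rot"][2]]);O=o["position"]+[0,0,.0184]
for nm,p in(("belly under",(.01,0,-.1285)),("master under",(.01,0,-.1215-.063))): print(nm,(proj("scene",O+R.apply(p))-[80,110]+.5)*5)
cv2.imwrite("pics/e1.png",cv2.resize(s[110:230,80:240],None,fx=5,fy=5,interpolation=cv2.INTER_CUBIC))
E
```

```text
t 14.675 P [ 0.5533 -0.364   0.3508] [-3.1409  0.0004  0.5067] Ftool [0.1967 0.0718 5.7403] Mtool [ 0.0179 -0.0399  0.0095] w 0.012834539460682708
along -14.040701333840383 lat 0.9395779693741622 Jz 0.24080328597105427
belly under [208.1087 389.6141]
master under [250.8155 507.7394]
```

View pics/e1.png

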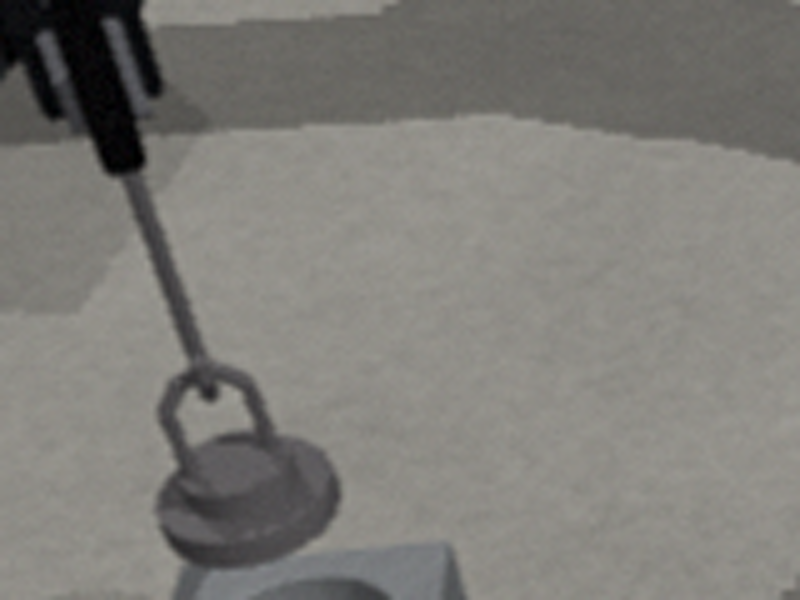

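The master hangs freely on the J (bail at crop (213,370), hook (206,395)), clear of the block. Transporting gently to the stage.

>>> arm_command(gripper=[0.8,0.8,0.8,0.8,0.8], slide=[[0.3,-0.6,-0.5],[0.9,-1.9,-1.2],[1.8,-3.8,-2],[2.9,-6.3,-2.6],[4.4,-9.5,-3]], turn=[[0,0,0],[0,0,0],[0,0,0],[0,0,0],[0,0,0]])

```text
clock: 15.35
position: [0.5455, -0.2584, 0.3821]
tool_rot: [3.141, -0.001, 0.506]
force: [-0.1, -1.0, -5.1]
grip_width: 0.013
```

>>> arm_command(gripper=[0.8,0.8,0.8,0.8,0.8], slide=[[1.5,-3.2,0],[3.0,-6.4,0],[4.5,-9.6,0],[6,-12.8,0],[7.4,-15.9,0]], turn=[[0,0,0],[0,0,0],[0,0,0],[0,0,0],[0,0,0]])

```text
clock: 15.98
position: [0.5328, -0.0828, 0.3818]
tool_rot: [-3.141, -0.001, 0.508]
force: [0.7, -0.7, -5.0]
grip_width: 0.0127
```

>>> arm_command(gripper=[0.8,0.8,0.8,0.8,0.8], slide=[[1.5,-3.2,0],[3.0,-6.4,0],[4.5,-9.6,0],[6,-12.8,0],[7.4,-15.9,0]], turn=[[0,0,0],[0,0,0],[0,0,0],[0,0,0],[0,0,0]])

```text
clock: 16.6
position: [0.5201, 0.092, 0.3819]
tool_rot: [-3.141, -0.001, 0.508]
force: [1.2, -0.3, -4.5]
grip_width: 0.0128
```

```bash
python3 - <<'E'
from h import *
go((.5026,.3296,.38),29);o=bot.observe();print(o["qpos"],o["force"],o["position"])
E
```

```text
slide cm [ 10.0214 -21.6157   0.2103] turn [-0.0337 -0.054   0.0809]
[-0.8317  0.2812  0.7083  1.6649 -0.1913  1.2654 -1.1483] [ 1.2479 -0.2822 -4.4755] [0.5201 0.092  0.3819]
```

>>> arm_command(gripper=[0.8,0.8,0.8,0.8,0.8], slide=[[1.4,-3.1,0],[2.8,-6,0],[4.1,-8.8,0],[5.2,-11.2,0],[6.2,-13.4,0]], turn=[[0,0,0],[0,0,0],[0,0,0],[0,0,0],[0,0,0]])

```text
clock: 17.23
position: [0.5093, 0.2389, 0.3818]
tool_rot: [-3.141, -0.001, 0.508]
force: [0.2, 0.3, -5.6]
grip_width: 0.0128
```

>>> arm_command(gripper=[0.8,0.8,0.8,0.8,0.8], slide=[[0.9,-1.9,0],[1.6,-3.5,0],[2.2,-4.8,0],[2.7,-5.8,0],[3.1,-6.6,0]], turn=[[0,0,0],[0,0,0],[0,0,0],[0,0,0],[0,0,0]])

```text
clock: 17.85
position: [0.5052, 0.3105, 0.3813]
tool_rot: [3.141, 0.0, 0.506]
force: [0.2, 0.4, -6.5]
grip_width: 0.013
```

```bash
python3 - <<'E'
from h import *
go((.5026,.3296,.28),29);o=bot.observe();print(o["qpos"],o["force"],o["position"])
E
```

```text
slide cm [ 0.6994 -1.7961 10.1286] turn [0.0105 0.0015 0.0125]
[-1.0803  0.4062  0.6307  1.4998 -0.243   1.3149 -1.4913] [ 0.2303  0.3877 -6.4582] [0.5052 0.3105 0.3813]
```

>>> arm_command(gripper=[0.8,0.8,0.8,0.8,0.8], slide=[[0.3,-0.8,0.5],[0.6,-1.5,2],[0.7,-1.8,4],[0.7,-1.8,5.5],[0.7,-1.8,6.5]], turn=[[0,0,0],[0,0,0],[0,0,0],[0,0,0],[0,0,0]])

```text
clock: 18.48
position: [0.5023, 0.329, 0.3152]
tool_rot: [3.141, 0.001, 0.506]
force: [-0.3, 0.6, -4.8]
grip_width: 0.0128
```

>>> arm_command(gripper=[0.8,0.8,0.8,0.8,0.8], slide=[[0,0,1],[0,0,1.8],[0,0,2.6],[0,0,3.2],[0,0,3.6]], turn=[[0,0,0],[0,0,0],[0,0,0],[0,0,0],[0,0,0]])

```text
clock: 19.1
position: [0.5025, 0.3293, 0.28]
tool_rot: [3.142, 0.0, 0.507]
force: [0.1, -0.2, -5.0]
grip_width: 0.0125
```

```bash
python3 - <<'E'
from h import *
import st
s=vision.grab_frame("scene");o=bot.observe()
R=Ro.from_euler('xyz',[0,0,o["tool_rot"][2]]);O=o["position"]+[0,0,.0184]
print("disc under",(proj("scene",O+R.apply((.0085,.002,-.1845)))-[420,140]+.5)*5,"cross",(np.array([480.4,232.1])-[420,140]+.5)*5)
cv2.imwrite("pics/f1.png",cv2.resize(s[140:260,420:560],None,fx=5,fy=5,interpolation=cv2.INTER_CUBIC))
E
```

```text
t 19.25 P [0.5025 0.3293 0.2803] [3.1416 0.0001 0.5067] Ftool [0.3209 0.635  5.2471] Mtool [ 0.0131 -0.0255  0.0213] w 0.01315448733410981
along 277.75823095049975 lat 632.1628605611473 Jz 0.17027099759443703
disc under [303.7951 427.0804] cross [304.5 463. ]
```

View pics/f1.png

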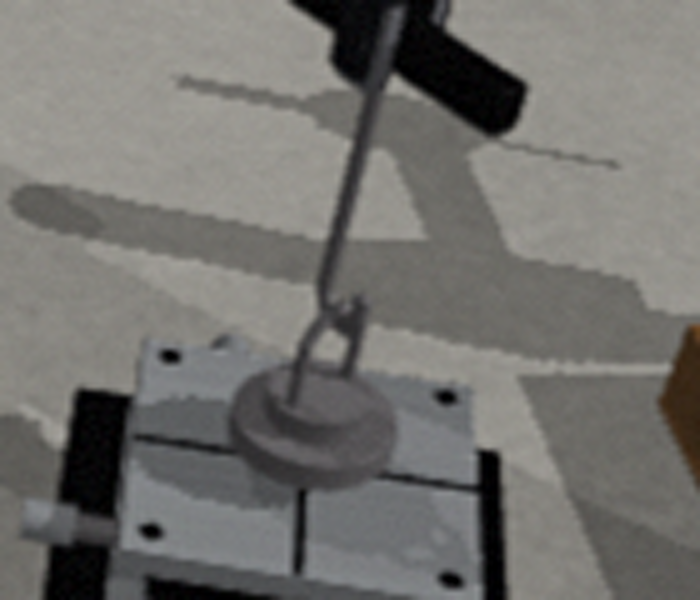

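The master hangs over the plate, disc centre ≈ crop (314,427) and will land close to the cross at (304,463). Lowering slowly.

>>> arm_command(gripper=[0.8,0.8,0.8,0.8,0.8], slide=[[0,0,0.4],[0,0,0.8],[0,0,1.1],[0,0,1.3],[0,0,1.45]], turn=[[0,0,0],[0,0,0],[0,0,0],[0,0,0],[0,0,0]])

```text
clock: 19.92
position: [0.5025, 0.3293, 0.2657]
tool_rot: [3.142, 0.0, 0.507]
force: [0.5, 0.2, -5.2]
grip_width: 0.013
```

>>> arm_command(gripper=[0.8,0.8,0.8,0.8,0.8], slide=[[0,0,0.08],[0,0,0.16],[0,0,0.24],[0,0,0.32],[0,0,0.4]], turn=[[0,0,0],[0,0,0],[0,0,0],[0,0,0],[0,0,0]])

```text
clock: 20.55
position: [0.5026, 0.3293, 0.2619]
tool_rot: [3.142, -0.0, 0.507]
force: [-0.5, 0.6, -1.9]
grip_width: 0.013
```

```bash
python3 st.py
```

```text
t 20.7 P [0.5025 0.3292 0.2618] [3.1415 0.     0.5066] Ftool [ 0.1145 -0.5218  2.7736] Mtool [-0.0114 -0.0189  0.0053] w 0.012436488380802599
along 277.72982348811934 lat 632.1301835644047 Jz 0.15179234935065355
```

Landed (weight gone at 0.262). Lower the hook out of the bail and back out.

>>> arm_command(gripper=[0.8,0.8,0.8,0.8,0.8], slide=[[0,0,0.5],[0,0,1],[0,0,1.5],[0,0,2],[0,0,2.05]], turn=[[0,0,0],[0,0,0],[0,0,0],[0,0,0],[0,0,0]])

```text
clock: 21.32
position: [0.5023, 0.3292, 0.2409]
tool_rot: [3.141, 0.001, 0.507]
force: [-0.2, 0.6, -1.3]
grip_width: 0.0127
```

>>> arm_command(gripper=[0.8,0.8,0.8,0.8,0.8], slide=[[-0.2,0,0],[-0.4,0,0],[-0.6,0,0],[-0.8,0,0],[-1,0,0]], turn=[[0,0,0],[0,0,0],[0,0,0],[0,0,0],[0,0,0]])

```text
clock: 21.95
position: [0.4936, 0.3244, 0.2413]
tool_rot: [-3.142, 0.0, 0.507]
force: [0.0, -0.1, -2.8]
grip_width: 0.0128
```

```bash
python3 st.py
```

```text
t 22.1 P [0.4937 0.3244 0.2414] [-3.1415 -0.0001  0.5067] Ftool [0.5366 0.2432 2.2788] Mtool [-0.0142  0.0068  0.0547] w 0.01285742454199687
along 267.70346616648675 lat 632.1884635770739 Jz 0.13136612778412704
```

>>> arm_command(gripper=[0.8,0.8,0.8,0.8,0.8], slide=[[-0.3,0,0],[-0.6,0,0],[-0.9,0,0],[-1.3,0,0],[-1.8,0,0]], turn=[[0,0,0],[0,0,0],[0,0,0],[0,0,0],[0,0,0]])

```text
clock: 22.72
position: [0.4777, 0.3155, 0.2413]
tool_rot: [3.142, -0.0, 0.507]
force: [-0.3, -0.8, -1.9]
grip_width: 0.0129
```

```bash
python3 - <<'E'
import st
from h import *
s=vision.grab_frame("scene");o=bot.observe()
cv2.imwrite("pics/g1.png",cv2.resize(s[140:260,420:560],None,fx=5,fy=5,interpolation=cv2.INTER_CUBIC))
go((.5922,-.0174,.33),20.33)
E
```

```text
t 22.875 P [0.4778 0.3157 0.2414] [-3.1414 -0.0001  0.5068] Ftool [0.339  0.0184 1.5303] Mtool [-0.0235 -0.0157  0.0077] w 0.013085144367293817
along 249.53247003607268 lat 632.2404463223506 Jz 0.13140602461702267
slide cm [-6.1815 34.6731 -8.8665] turn [-0.0039 -0.0077  8.7088]
```

View pics/g1.png

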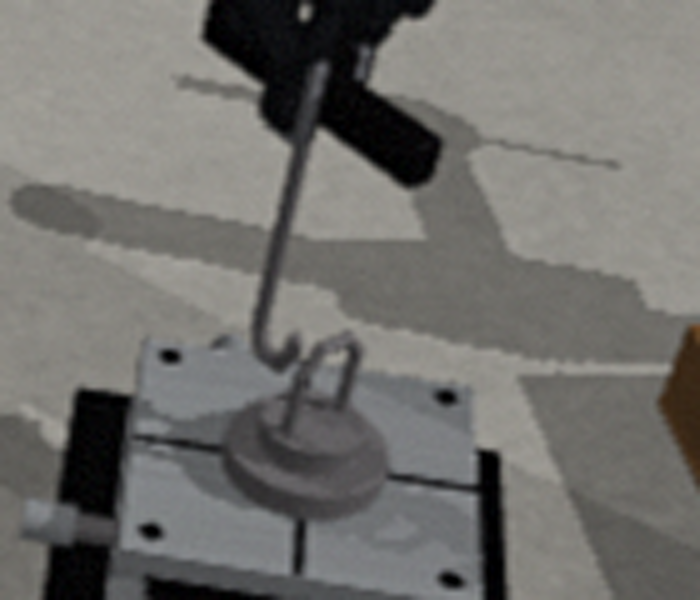

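The master stands upright, disc centred in y at crop x≈305 (cross 304), hook tip free at (290,350) with a clear gap to the bail. Raise and go back to the rack.

>>> arm_command(gripper=[0.8,0.8,0.8,0.8,0.8], slide=[[0,0,-1.5],[0,0,-4],[0,0,-7],[0,0,-9],[-0.8,4.5,-9]], turn=[[0,0,0],[0,0,0],[0,0,0],[0,0,0],[0,0,2]])

```text
clock: 23.55
position: [0.4928, 0.2749, 0.3333]
tool_rot: [-3.14, -0.003, 0.476]
force: [0.6, -0.2, -3.1]
grip_width: 0.0128
```

>>> arm_command(gripper=[0.8,0.8,0.8,0.8,0.8], slide=[[-0.9,5,0],[-1.8,10,0],[-2.7,15,0],[-3.6,20,0],[-4.4,25,0]], turn=[[0,0,2],[0,0,4],[0,0,6],[0,0,6.7],[0,0,6.7]])

```text
clock: 24.18
position: [0.5677, 0.0282, 0.3325]
tool_rot: [3.142, -0.001, 0.355]
force: [1.1, 0.5, -2.3]
grip_width: 0.013
```

```bash
python3 - <<'E'
from h import *
go((.5922,-.0174,.33),20.33)
E
```

```text
slide cm [0.7115 5.1217 0.248 ] turn [ 0.0039 -0.0612 -0.0041]
```

>>> arm_command(gripper=[0.8,0.8,0.8,0.8,0.8], slide=[[0.4,3,0],[0.7,5.1,0],[0.7,5.1,1],[0.7,5.1,2.5],[0.7,5.1,2.5]], turn=[[0,0,0],[0,0,0],[0,0,0],[0,0,0],[0,0,0]])

```text
clock: 24.8
position: [0.5908, -0.0146, 0.3051]
tool_rot: [-3.141, 0.002, 0.356]
force: [-0.4, 0.3, -0.8]
grip_width: 0.0131
```

```bash
python3 - <<'E'
from h import *
import st
go((.5922,-.0174,.1336),20.33)
E
```

```text
t 24.95 P [ 0.5916 -0.0151  0.3066] [ 3.1416 -0.0002  0.3555] Ftool [-0.1596 -0.1821  2.0228] Mtool [-0.0167 -0.0138 -0.0011] w 0.01281372473265625
along 188.66007908118482 lat 287.62305818796614 Jz 0.19659377306813353
slide cm [-0.0234  0.2357 17.2994] turn [ 0.0009 -0.014   0.0399]
```

>>> arm_command(gripper=[0.8,0.8,0.8,0.8,0.8], slide=[[0,0.24,2],[0,0.24,6],[0,0.24,10],[0,0.24,13],[0,0.24,13]], turn=[[0,0,0],[0,0,0],[0,0,0],[0,0,0],[0,0,0]])

```text
clock: 25.58
position: [0.5916, -0.0176, 0.1752]
tool_rot: [-3.141, 0.003, 0.355]
force: [-0.1, -0.4, -1.4]
grip_width: 0.0127
```

```bash
python3 - <<'E'
from h import *
import st
go((.5922,-.0174,.1336),20.33)
E
```

```text
t 25.725 P [ 0.5931 -0.0179  0.1779] [ 3.141  -0.0018  0.3549] Ftool [0.4074 0.2563 1.4851] Mtool [-0.0117  0.0075 -0.0138] w 0.013133762334818373
along 188.69415600177027 lat 284.40403853172415 Jz 0.06786656406659168
slide cm [-0.079  -0.0843  4.4265] turn [ 0.0345 -0.1051  0.005 ]
```

>>> arm_command(gripper=[0.8,0.8,0.8,0.8,0.8], slide=[[-0.05,-0.05,1.5],[-0.05,-0.05,2.8],[-0.05,-0.05,3.6],[-0.05,-0.05,4],[-0.05,-0.05,4.2]], turn=[[0,0,0],[0,0,0],[0,0,0],[0,0,0],[0,0,0]])

```text
clock: 26.35
position: [0.5918, -0.0177, 0.1341]
tool_rot: [3.141, 0.0, 0.355]
force: [0.6, -0.3, -1.9]
grip_width: 0.013
```

```bash
python3 - <<'E'
from h import *
import st
go((.5922,-.0174,.1336),20.33)
E
```

```text
t 26.5 P [ 0.5919 -0.0176  0.1345] [ 3.1415 -0.0003  0.3548] Ftool [-0.1977  0.0133  2.4811] Mtool [ 0.0524 -0.0428  0.002 ] w 0.013238176640696627
along 187.71858106393756 lat 285.31655545473944 Jz 0.02447938673842036
slide cm [ 0.0392 -0.0061  0.0879] turn [ 0.0057 -0.0158 -0.0013]
```

>>> arm_command(gripper=[0.8,0.8,0.8], slide=[[0,0,0.06],[0,0,0.12],[0,0,0.12]], turn=[[0,0,0],[0,0,0],[0,0,0]])

```text
clock: 26.88
position: [0.5919, -0.0175, 0.1336]
tool_rot: [-3.141, -0.001, 0.355]
force: [-3.5, 0.3, 5.8]
grip_width: 0.0129
```

```bash
python3 st.py
```

```text
t 27.025 P [ 0.5919 -0.0176  0.1336] [-3.1415 -0.0005  0.3548] Ftool [-1.8488 -1.5024 -5.4123] Mtool [ 0.2555 -0.4277  0.0264] w 0.012533131438651939
along 187.72867913127388 lat 285.33093281812916 Jz 0.023603585988279455
```

Seated in the notches (floor reaction ≈ 8 N, same height as at the grasp). Release gently.

>>> arm_command(gripper=[1.5,2,3,4.5,6], slide=[[0,0,0],[0,0,0],[0,0,0],[0,0,0],[0,0,0]], turn=[[0,0,0],[0,0,0],[0,0,0],[0,0,0],[0,0,0]], force=20)

```text
clock: 27.65
position: [0.5917, -0.0176, 0.1331]
tool_rot: [3.142, 0.0, 0.355]
force: [-0.6, 0.5, -0.3]
grip_width: 0.0595
```

>>> arm_command(gripper=[7,7.5,7.5,7.5,7.5], slide=[[0,0,0],[0,0,0],[0,0,-1.5],[0,0,-5],[0,0,-10]], turn=[[0,0,0],[0,0,0],[0,0,0],[0,0,0],[0,0,0]])

```text
clock: 28.28
position: [0.5912, -0.0177, 0.2345]
tool_rot: [-3.142, 0.001, 0.354]
force: [-0.1, -0.4, 0.3]
grip_width: 0.0747
```

>>> arm_command(gripper=[7.5,7.5,7.5,7.5,7.5], slide=[[0,0,-6],[-6,0,-12],[-12,0,-14],[-16,0,-14],[-18,0,-14]], turn=[[0,0,0],[0,0,0],[0,0,0],[0,0,0],[0,0,0]])

```text
clock: 28.9
position: [0.4206, -0.0818, 0.3744]
tool_rot: [-3.14, -0.003, 0.353]
force: [-0.0, 0.9, -0.0]
grip_width: 0.0751
```

```bash
python3 - <<'E'
from h import *
o=bot.observe();print(o["clock"],o["position"],o["force"])
s=vision.grab_frame("scene");t=vision.grab_frame("top")
o=np.zeros((480,800,3),np.uint8);o[:,:400]=cv2.resize(s[160:320,410:543],(400,480));o[:,400:]=cv2.resize(s[200:320,270:370],(400,480))
o2=cv2.resize(t[180:330,100:350],(800,480))
c=np.vstack([cv2.resize(o,(480,288)),cv2.resize(o2,(480,288))]);cv2.imwrite("pics/z.png",c)
E
```

```text
28.9 [ 0.4206 -0.0818  0.3744] [-0.0034  0.8842 -0.0419]
```

View pics/z.png

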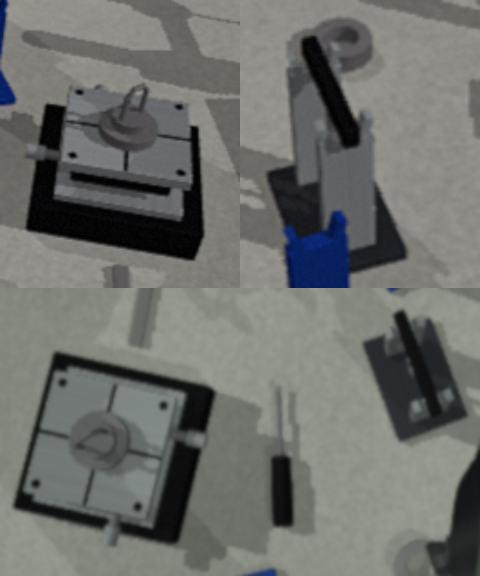

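```bash
python3 - <<'E'
from h import *
# disc outline by difference with the first pictures
for n,f in(("top","pics/top0.png"),("scene","pics/scene0.png")):
    a=cv2.imread(f).astype(int);b=vision.grab_frame(n).astype(int)
    d=np.abs(a-b).max(2); x,y,w,h=((115,225,75,75) if n=="top" else (440,180,90,80))
    # disc is browner than the plate: use blue-red change
    c=((b[...,2]-b[...,0])-(a[...,2]-a[...,0]))[y:y+h,x:x+w]
    m=cv2.morphologyEx((c>6).astype(np.uint8),cv2.MORPH_OPEN,np.ones((5,5)))
    if m.sum()<50: print(n,c.min(),c.max());continue
    k,l,s,_=cv2.connectedComponentsWithStats(m);i=1+s[1:,4].argmax()
    pts=np.argwhere(l==i)[:,::-1].astype(np.float32);(cx,cy),wh,an=cv2.fitEllipse(cv2.convexHull(pts));print(n,s[i],(cx+x,cy+y),wh,
      "at z=.104",onz(n,(cx+x,cy+y),.104))
print("cross top",onz("top",(151.8,261.2),.097),"scene",onz("scene",(480.4,232.1),.097))
E
```

```text
top -4 6
scene -9 9
cross top [0.5083 0.3351 0.097 ] scene [0.5116 0.3384 0.097 ]
```

```bash
python3 - <<'E'
from h import *
b=cv2.cvtColor(vision.grab_frame("top"),cv2.COLOR_BGR2GRAY)
c=cv2.resize(b[225:300,115:190],None,fx=6,fy=6,interpolation=cv2.INTER_CUBIC)
for p2 in(40,30,22):
    r=cv2.HoughCircles(c,cv2.HOUGH_GRADIENT,1,20,param1=80,param2=p2,minRadius=75,maxRadius=110)
    if r is None: continue
    for x,y,R in r[0][:3]:
        p=((x+.5)/6+115-.5,(y+.5)/6+225-.5);print(p2,p,R/6,onz("top",p,.111))
    break
e=proj("top",[.5083,.3351,.111]);print("expected disc-top centre px",e, "radius px",.033*554/1.2)
E
```

```text
expected disc-top centre px [150.051  260.8038] radius px 15.235000000000001
```

```bash
python3 -c "
from workcell import job_done,bot
print(job_done(),bot.observe()['clock'])"
```

```text
the job is handed in; nothing more can be done
the job is handed in; nothing more can be done
```

I drew the master out of the bore with the hook and stood it upright where the stage's grooves cross. I then unhooked it, hung the hook back in both notches of the grey rack, and handed the job in at about 29 s. By design only the hook touched the master. I felt for the bore wall once with the hook, at about 5 N.

- **Master:** the last pictures show it upright on the plate. Read by eye, it is about 2–4 mm off the cross in the top view and 1–2 mm off in the scene view. Those two readings differ slightly.
- **Hook:** it hangs on the rack by its handle ends, released at the same height I took it from. The arm was clear of everything, with no force on the wrist.
- **Checks that failed:** two automatic fits of the disc outline found nothing, so the centring rests on the by-eye readings. The two cameras also disagreed by 3–4 mm on fixed points. I mainly trusted the top view, which agreed with where the hook met the bore wall.
- **Other things on the bench:** I saw nothing else moved in the views I took, but I did not check each item separately at the end.

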